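# Sort out the mixed-up lids of three fittings boxes

## Task

The lids of the three wooden fittings boxes have been mixed up, so that none of them closes. Put each lid on the box that it fits, turned to match, so that it sits right down flat on the rim; a lid that has to wait can stand on the clear table meanwhile. Leave the glue bottle and the liquid bottle standing where they are.

Things in the scene. Friction and masses are not known exactly. Their poses are not given: they have to be found in the camera images.
- slim_box: open-topped slim wooden box, 116 mm long (along its y), 46 mm wide (x) at the foot, 112 x 42 mm above it, 50 mm high, walls 10 mm thick, so the opening is 92 x 22 mm; fixed. It holds thin wooden rods. Origin: centre of the underside, z up. At the start each box has a wrong lid lying on it.
- oblong_box: open-topped oblong wooden box, 98 mm long (along its y), 64 mm wide (x) at the foot, 94 x 60 mm above it, 50 mm high, walls 10 mm thick, so the opening is 74 x 40 mm; fixed. It holds small brass pins. Origin: centre of the underside, z up.
- round_box: open-topped round wooden box, 80 mm in diameter at the foot, 76 mm above it, 50 mm high, walls 10 mm thick, so the opening is 56 mm across; fixed. It holds small wooden discs. Origin: centre of the underside, z up.
- slim_lid: loose wooden lid, 50 g: plate 108 (along its y) x 38 x 6 mm; below it a plug 86 x 16 mm, 10 mm deep, lower edges rounded; on top a dark upright grip, 34 mm long (y), 14 mm thick (x), 22 mm high. Origin: centre of the plug's underside, z up; plate top 16 mm, grip top 38 mm above it. Fits either way round; rocks easily if stood on the table. Home, its origin is 40 mm above its box's; on a wrong box 50 mm.
- oblong_lid: loose wooden lid, 60 g: plate 90 (along its y) x 56 x 6 mm, plug 68 x 34 mm, 10 mm deep, below it; grip (34 mm along y, 14 mm in x, 22 mm high), heights and origin as for the slim lid; home, it too is 40 mm above its box's origin. Fits either way round; stands steadily on the table. Clear table to put a lid aside: between the right-hand box and the liquid bottle, 0.43 to 0.48 m ahead of the robot.
- round_lid: loose wooden lid, 55 g: round plate 72 mm across, 6 mm thick; below it a round plug 50 mm across, 10 mm deep, lower edge bevelled; on top a round dark knob 20 mm across, 22 mm high. Heights and origin as for the slim lid, and likewise 40 mm above its box's origin when home. Fits at any turn; stands steadily on its plug on the table.
- glue_bottle: loose small dark glue bottle with blue side grips and a white spout, standing near the boxes, 24 x 32 x 83 mm; origin at the centre of its underside, z up. To be left alone.
- liquid_bottle: loose blue bottle with a white ribbed cap, standing near the boxes, 30 x 42 x 81 mm; origin at the centre of its underside, z up. To be left alone.
Mind the look-alikes: they are no part of the job. What is shaped like the round_lid but pink or red is not meant.

How it is judged:
By the outcome, as a careful person would: the job done as asked, in the order asked, and still so for the second after the job is handed in, with the robot touching nothing.
It also fails if it takes over 96 s, if anything falls off the work surface, if the arm or the gripper's body presses on something with over 40 N, if the wrist force passes 120 N, or if a joint passes its speed limit or range.

## Robot

A 6-joint arm with a two-finger parallel gripper is mounted at the origin on a cart in front of the work surface, level with it; the furniture and walls round the work are solid. World frame = base frame: x ahead of the robot, y to its left, z up, the work surface at z = 0. Lengths are in m, angles in rad, forces in N, time in s.
With the tool pointing down it reaches from about 0.3 to 0.85 m from the base axis. Payload 4.2 kg.
Tool frame: the origin (TCP) lies between the finger pads; the fingertips stand 25 mm ahead of it and the grasp point (between the pads) lies 6 mm ahead of it (manip.tip_reach is the distance from the TCP to the fingertips, in m); z points along the fingers, y is the line along which they close (so a half turn about z gives the same grasp; the last joint's range is limited). The gripper opens to 91 mm and grips with 3 to 60 N. Pads are 32 mm wide; open, the fingers measure 118 mm over their backs; the gripper's body (76 mm by 178 mm) begins 60 mm behind the grasp point.
Start: joints at [1.095, 0.32, 1.565, -0, 1.257, -0.02], TCP at [0.253, 0.516, 0.239] pointing down, gripper open.
Joint ranges: [-3.11, 3.11], [-0.84, 2.01], [0.21, 2.61], [-1.34, 4.49], [0.05, 2.63], [-2.56, 2.56]. Speed limits (rad/s): [2.57, 2.57, 3.14, 3.14, 3.14, 3.14].

## Interface

Orientations are given as a 3x3 rotation matrix whose columns are the frame's x, y, z axes.
In Python, from workcell import manip, viewer gives the robot as it stands.
- The arm moves only by the tool servo_tool, never from a script. Its argument "commands" is one flat list of numbers, 7 for each row, row after row: the shift along the tool's x, y, z scaled (see below), then the turn, a rotation vector about the tool's x, y, z scaled (see below), then the closure, from 0 (fully open) to 1 (shut). In form: [tx, ty, tz, ax, ay, az, gripper, tx, ty, tz, ax, ay, az, gripper, ...]. A call has 1 to 12 rows; each row is the pose to reach, as a shift and turn from the pose commanded when the call began, along the tool's axes at that moment, turning the shorter way round; what a row does not reach only later rows make up. The controller multiplies each number of a shift by 1 m and each number of a turn by pi rad. A row lasts 1/10 s, in which the tool goes at most 50 mm and 8.59 degrees, less where a joint would pass 70% of its speed; a pose out of reach is approached as far as the arm can. A call with a number of a shift or a turn outside -1 to 1 is refused whole. A call with a gripper value outside its range is refused whole. The fingers move at their own pace and stop on an object; the grip force is fixed at half the most. Time passes only in rows, so rows that repeat a pose let the fingers close. It gives the time, the measured TCP pose, the force, the opening and the grip force at its end, in the units of the state.
- manip.observe(): the state, without advancing time (a new reading comes with each control period).
- viewer.get_image(name): name is "scene" or "top" or "wrist"; returns a dict with "image" (384x512x3 uint8, red, green, blue), "camera_matrix" (3x3 intrinsics, pixels), "dist" ([k1, k2, p1, p2, k3] as OpenCV has them; the pictures are not rectified), "xyz" and "attitude" of the camera in the world; the wrist camera has in their place "mount" (4x4, takes a point from camera to tool coordinates, whose origin is the TCP and whose axes are the flange's). Camera axes: x right, y up, looking along -z (the intrinsics and any distortion apply to the point x, -y, -z); pixel columns grow to the right and rows downward; lengths in m; the calibration is good to about 2 mm. A picture is of the moment at which its call begins: read the wrist's pose just before it. There is no depth.
- manip.sign_off(): hands the job in; it is judged then, once.
The state is a dict: "time": time; "joint_pos": joint angles; "qd": joint speeds; "tau": joint torques, N m; "ee_pos": TCP position; "orientation": TCP orientation; "force": force on the tool from outside, world axes, zero at the start; "wrist_torque": the same for the moment, N m; "gripper_width": finger opening in m; "grip_force": force on a finger pad.
Only numpy, scipy, OpenCV 4.12 (cv2) and the standard library are available. Lean on these libraries where they do the work, as an engineer would, in place of code of your own. Each camera call takes 0.05 s, during which the arm holds its last target. There are 200 camera calls.

## Working session

There is one attempt and no reset: what is moved stays moved. The work goes in short steps, Python scripts to look and compute and a tool call to move; the robot and the scene stay as the last step left them, time stands still between calls to the robot, and variables do not carry over. Pictures are saved under pics/ and viewed, at most 14 in all, crops included, and the job is handed in when it is done.

Besides the shell and the picture viewer there is one more tool, called after ">>>" as name(argument=value, ...) on one line, values as JSON. servo_tool: Moves the arm, as the interface text tells. Its arguments: {"type":"object","properties":{"commands":{"type":"array","items":{"type":"number"}}},"required":["commands"]}

```bash
mkdir -p pics; cat > h.py <<'E'
import numpy as np, cv2
from workcell import manip, viewer
def grab(name, fn):
    s=manip.observe(); d=viewer.get_image(name)
    cv2.imwrite(fn, d["image"][:,:,::-1])
    if "mount" in d:
        T=np.eye(4); T[:3,:3]=s["orientation"]; T[:3,3]=s["ee_pos"]; W=T@np.array(d["mount"])
        R,p=W[:3,:3],W[:3,3]
    else:
        p=np.array(d["xyz"]); R=np.array(d["attitude"])
    return d["image"],np.array(d["camera_matrix"]),np.array(d["dist"]),R,p
def cast(cam,px,z):
    _,K,D,R,p=cam
    u=cv2.undistortPoints(np.array(px,float).reshape(-1,1,2),K,D).reshape(-1,2)
    r=np.c_[u[:,0],-u[:,1],-np.ones(len(u))]@R.T
    return p+r*((z-p[2])/r[:,2])[:,None]
E
python3 - <<'E'
from h import *
import pickle
o={}
for n in("top","scene"):
    c=grab(n,f"pics/{n}0.png"); o[n]=c; print(n,c[1:],sep="\n")
pickle.dump(o,open("c0.pkl","wb"))
s=manip.observe(); print(s["ee_pos"],s["orientation"],s["gripper_width"],manip.tip_reach)
a=[cv2.imread(f"pics/{n}0.png") for n in("top","scene")]
E
```

```text
top
(array([[465.02711705,   0.        , 259.90761927],
       [  0.        , 465.02711705, 195.84215167],
       [  0.        ,   0.        ,   1.        ]]), array([0.04349428, 0.        , 0.        , 0.        , 0.        ]), array([[ 0.33521136,  0.85406525, -0.39775104],
       [-0.94214169,  0.30456339, -0.14003633],
       [ 0.00154024,  0.42167961,  0.90674359]]), array([-0.23392612, -0.44673871,  1.69427457]))
scene
(array([[369.55383193,   0.        , 257.16430679],
       [  0.        , 369.55383193, 183.31585254],
       [  0.        ,   0.        ,   1.        ]]), array([-0.10717839,  0.        ,  0.        ,  0.        ,  0.        ]), array([[-0.61421856,  0.35970494, -0.7023873 ],
       [-0.78887929, -0.25718341,  0.55814528],
       [ 0.02012526,  0.89692199,  0.4417306 ]]), array([-0.49932276,  0.5875808 ,  0.67088438]))
[0.25292271 0.5159495  0.23824805] [[-8.97916492e-01  4.40165324e-01 -6.78994891e-04]
 [ 4.40165848e-01  8.97915496e-01 -1.33765843e-03]
 [ 2.08891764e-05 -1.49997593e-03 -9.99998875e-01]] 0.09140493229512105 0.025
```

View pics/top0.png

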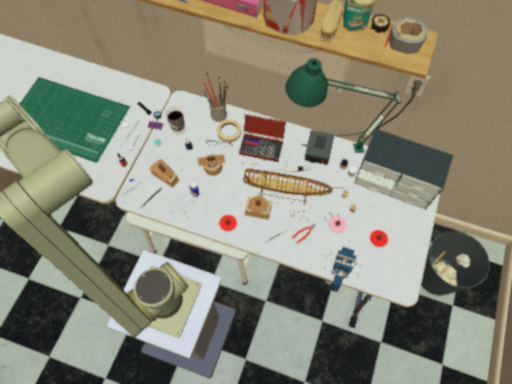

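View pics/scene0.png

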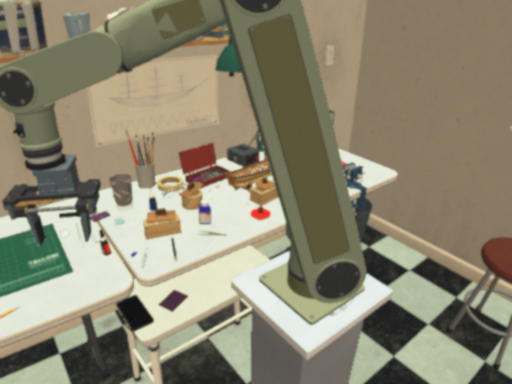

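Top view: lidded boxes at about (164,173), (211,163) and (257,207). The blue bottle is at (195,190), with dark bottles at (188,145) and (122,160). Red discs at (228,222) and (379,238) and a pink one at (338,225) are decoys. I'll enlarge this area and work out world positions.

```bash
python3 - <<'E'
from h import *
import pickle
o=pickle.load(open("c0.pkl","rb"))
im=o["top"][0][:,:,::-1]
cv2.imwrite("pics/top0c.png",cv2.resize(im[125:235,110:270],None,fx=5,fy=5,interpolation=cv2.INTER_CUBIC))
for n,q in (("A",(164,173)),("B",(211,163)),("C",(257,207)),("liq",(195,190)),("glue?",(188,145)),("x",(122,160)),("red",(228,222))): print(n,cast(o["top"],[q],.05).round(3))
E
```

```text
A [[0.454 0.2   0.05 ]]
B [[0.559 0.042 0.05 ]]
C [[ 0.439 -0.198  0.05 ]]
liq [[0.426 0.055 0.05 ]]
glue? [[0.605 0.162 0.05 ]]
x [[0.451 0.383 0.05 ]]
red [[ 0.343 -0.115  0.05 ]]
```

View pics/top0c.png

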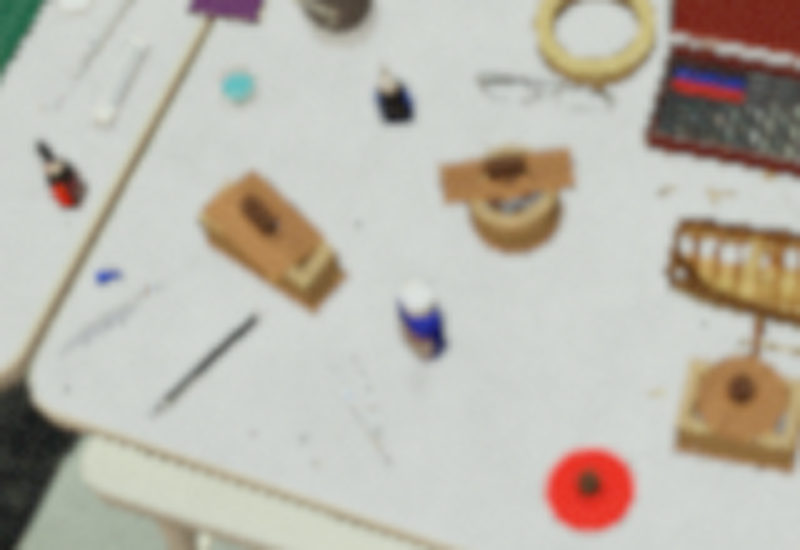

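A (about 0.454, 0.200) is the slim box carrying the oblong lid. B (0.559, 0.042) is the round box carrying the slim lid, and C (0.439, -0.198) is the oblong box carrying the wooden round lid at top px (258,202). The red lids at (228,222) and (379,238) and the pink one at (338,225) are the wrong colour, so the brown one on C is the round_lid meant; the crop above confirms this.

Order of moves: round lid to the table, oblong lid A→C, slim lid B→A, round lid to B. First I'll look from above with the wrist camera.

```bash
cat >> h.py <<'E'
from scipy.spatial.transform import Rotation as Ro
def go(p,yawy,s=None):
    """shift/turn numbers to bring TCP to p, tool y along yawy(deg, mod 180), z down"""
    s=s or manip.observe(); R=np.array(s["orientation"]); best=None
    for y in (yawy,yawy+180):
        a=np.radians(y); Y=np.array([np.cos(a),np.sin(a),0]); Z=np.array([0,0,-1.]); T=np.c_[np.cross(Y,Z),Y,Z]
        v=Ro.from_matrix(R.T@T).as_rotvec()
        if best is None or np.linalg.norm(v)<np.linalg.norm(best): best=v
    print("go",(R.T@(np.array(p)-s["ee_pos"])).round(4).tolist(),(best/np.pi).round(4).tolist(),"deg",np.degrees(np.linalg.norm(best)).round(1), "tool y now",np.degrees(np.arctan2(R[1,1],R[0,1])).round(2))
E
python3 - <<'E'
from h import *
d=viewer.get_image("wrist"); print(np.array(d["mount"]).round(3),d["camera_matrix"],d["dist"])
go([.45,.16,.30],63.9)
E
```

```text
[[-0.001  0.961  0.278  0.079]
 [ 1.     0.001  0.001  0.   ]
 [ 0.     0.278 -0.961 -0.146]
 [ 0.     0.     0.     1.   ]] [[344.64989804   0.         254.86531472]
 [  0.         344.64989804 191.00439025]
 [  0.           0.           1.        ]] [-0.06835733  0.          0.          0.          0.        ]
go [-0.3336, -0.233, -0.0614] [-0.0004, 0.0, -0.0001] deg 0.1 tool y now 63.89
```

```bash
python3 - <<'E'
from h import *
go([.45,.17,.28],63.9)
go([.45,.02,.28],90)
E
```

```text
go [-0.3292, -0.224, -0.0414] [-0.0004, 0.0, -0.0001] deg 0.1 tool y now 63.89
go [-0.3952, -0.3587, -0.0412] [-0.0004, -0.0001, -0.1451] deg 26.1 tool y now 63.89
```

>>> servo_tool(commands=[-0.33,-0.22,-0.04,0,0,0,0,-0.33,-0.22,-0.04,0,0,0,0,-0.33,-0.22,-0.04,0,0,0,0,-0.33,-0.22,-0.04,0,0,0,0,-0.33,-0.22,-0.04,0,0,0,0,-0.33,-0.22,-0.04,0,0,0,0,-0.33,-0.22,-0.04,0,0,0,0,-0.33,-0.22,-0.04,0,0,0,0,-0.33,-0.22,-0.04,0,0,0,0,-0.33,-0.22,-0.04,0,0,0,0,-0.33,-0.22,-0.04,0,0,0,0,-0.33,-0.22,-0.04,0,0,0,0])

```text
time: 1.35
ee_pos: [0.4518, 0.1747, 0.2787]
orientation: [[-0.899, 0.438, -0.001], [0.438, 0.899, 0.0], [0.001, -0.0, -1.0]]
force: [0.3, 0.3, 0.1]
gripper_width: 0.0915
grip_force: 0.0
```

```bash
python3 - <<'E'
from h import *
import pickle
c=grab("wrist","pics/w1.png"); pickle.dump(c,open("w1.pkl","wb"))
s=manip.observe(); print(s["time"],s["ee_pos"])
go([.45,-.1,.28],90)
E
```

```text
1.4 [0.45184898 0.1746876  0.27875562]
go [-0.1187, -0.2477, -0.0013] [-0.0, -0.0002, -0.1443] deg 26.0 tool y now 64.02
```

View pics/w1.png

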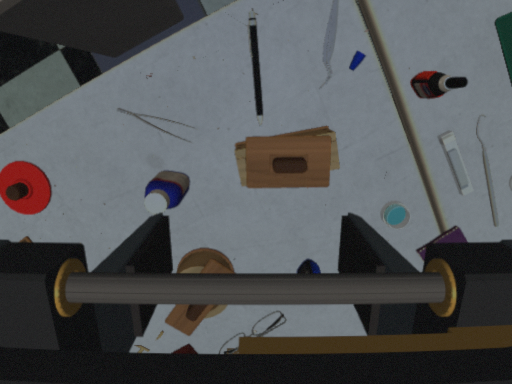

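The wrist view shows box A with the oblong lid at (288,162) and its grip at (290,165). The slim box beneath is turned slightly relative to the lid. The gripper hides the lower half of the picture. Next I'll look at C.

>>> servo_tool(commands=[-0.12,-0.28,-0.02,0,0,-0.14,0,-0.12,-0.28,-0.02,0,0,-0.14,0,-0.12,-0.28,-0.02,0,0,-0.14,0,-0.12,-0.28,-0.02,0,0,-0.14,0,-0.12,-0.28,-0.02,0,0,-0.14,0,-0.12,-0.28,-0.02,0,0,-0.14,0,-0.12,-0.28,-0.02,0,0,-0.14,0,-0.12,-0.28,-0.02,0,0,-0.14,0,-0.12,-0.28,-0.02,0,0,-0.14,0])

```text
time: 2.3
ee_pos: [0.4371, -0.13, 0.2988]
orientation: [[-1.0, 0.016, -0.0], [0.016, 1.0, 0.001], [0.0, 0.001, -1.0]]
force: [0.6, -0.3, -0.1]
gripper_width: 0.091
grip_force: 0.0
```

```bash
python3 - <<'E'
from h import *
import pickle
c=grab("wrist","pics/w2.png"); pickle.dump(c,open("w2.pkl","wb"))
s=manip.observe(); print(s["time"],s["ee_pos"],s["joint_pos"])
c1=pickle.load(open("w1.pkl","rb")); h=cv2.cvtColor(c1[0],cv2.COLOR_RGB2HSV)
for q in ((290,165),(310,145),(265,180),(238,165),(335,152),(200,256),(240,230),(290,130)): print(q,h[q[1],q[0]])
im2=c[0][:,:,::-1]
a=cv2.resize(c1[0][100:220,200:380,::-1],None,fx=3,fy=3); b=cv2.resize(im2,None,fx=.9,fy=.9)
cv2.imwrite("pics/m1.png",np.vstack([a[:,:461],b[:, :461]])[:600] if 0 else np.hstack([cv2.resize(a,(400,300)),cv2.resize(im2,(400,300))]))
E
```

```text
2.35 [ 0.43711434 -0.12947563  0.29874083] [-3.13739908e-01  9.44066091e-02  1.70753668e+00  8.13383703e-04
  1.34025366e+00 -1.87007306e+00]
(290, 165) [  9 101  48]
(310, 145) [ 13 129  99]
(265, 180) [ 14 126  85]
(238, 165) [ 20  70 109]
(335, 152) [ 21  80 102]
(200, 256) [ 17 126  69]
(240, 230) [103  27 132]
(290, 130) [105  30 136]
```

View pics/m1.png

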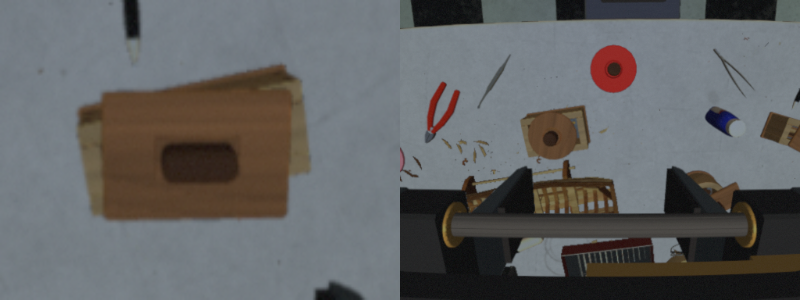

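The left panel shows A's oblong lid clearly. The right panel shows C with the round lid and its knob at about w2 px (192,177), and the red decoy at (272,87). Now I'll measure.

```bash
cat >> h.py <<'E'
def blob(c,px,lo,hi,k=3):
    h=cv2.cvtColor(cv2.GaussianBlur(c[0],(3,3),0),cv2.COLOR_RGB2HSV); m=cv2.inRange(h,lo,hi)
    m=cv2.morphologyEx(m,cv2.MORPH_OPEN,np.ones((k,k)))
    cs,_=cv2.findContours(m,cv2.RETR_EXTERNAL,cv2.CHAIN_APPROX_NONE)
    cs=[q for q in cs if cv2.contourArea(q)>20]
    return max(cs,key=lambda q:cv2.pointPolygonTest(q,px,True)).reshape(-1,2)
def rect(c,px,lo,hi,z):
    P=cast(c,blob(c,px,lo,hi),z)[:,:2]*1000
    (x,y),(w,hh),a=cv2.minAreaRect(P.astype(np.float32))
    if w>hh: L,S,ang=w,hh,a
    else: L,S,ang=hh,w,a+90
    print("rect c",round(x,1),round(y,1),"size",round(L,1),round(S,1),"long axis",round(ang%180,1))
    return x,y,ang
DARK=((0,60,10),(13,200,66)); LID=((8,85,15),(17,200,150)); WOOD=((8,50,15),(26,200,170))
E
python3 - <<'E'
from h import *
import pickle
c1=pickle.load(open("w1.pkl","rb"));c2=pickle.load(open("w2.pkl","rb"))
rect(c1,(290,165),*DARK,.088);rect(c1,(310,145),*LID,.066);
rect(c2,(192,177),*DARK,.088);rect(c2,(205,160),*LID,.066);rect(c2,(205,160),*WOOD,.05)
h=cv2.cvtColor(c2[0],cv2.COLOR_RGB2HSV)
for q in ((192,177),(205,160),(180,165),(165,155),(220,190),(240,140),(200,210)): print(q,h[q[1],q[0]])
go([.439,-.198,.15],90)
E
```

```text
rect c 458.5 209.3 size 34.1 15.2 long axis 64.0
rect c 459.6 207.4 size 99.3 62.6 long axis 72.1
rect c 444.2 -196.4 size 21.1 18.3 long axis 176.6
rect c 443.8 -190.5 size 87.2 71.6 long axis 95.6
rect c 448.3 -195.0 size 98.1 75.1 long axis 97.3
(192, 177) [ 5 97 50]
(205, 160) [ 14 125  98]
(180, 165) [ 14 125  94]
(165, 155) [ 19  79 106]
(220, 190) [ 14 130  86]
(240, 140) [105  29 142]
(200, 210) [104  24 136]
go [-0.0029, -0.0686, 0.1487] [0.0003, -0.0001, -0.0047] deg 0.8 tool y now 89.16
```

>>> servo_tool(commands=[-0.008,-0.066,0.16,0,0,0,0,-0.008,-0.066,0.16,0,0,0,0,-0.008,-0.066,0.16,0,0,0,0,-0.008,-0.066,0.16,0,0,0,0,-0.008,-0.066,0.16,0,0,0,0,-0.008,-0.066,0.185,0,0,0,0,-0.008,-0.066,0.204,0,0,0,0,-0.008,-0.066,0.204,0,0,0,0,-0.008,-0.066,0.204,0,0,0,0])

```text
time: 3.25
ee_pos: [0.4451, -0.1961, 0.0963]
orientation: [[-1.0, 0.014, 0.002], [0.014, 1.0, -0.001], [-0.002, -0.001, -1.0]]
force: [0.2, -1.0, -0.4]
gripper_width: 0.091
grip_force: 0.0
```

>>> servo_tool(commands=[0,0,0,0,0,0,1,0,0,0,0,0,0,1,0,0,0,0,0,0,1,0,0,0,0,0,0,1,0,0,0,0,0,0,1,0,0,0,0,0,0,1,0,0,0,0,0,0,1,0,0,0,0,0,0,1,0,0,0,0,0,0,1,0,0,0,0,0,0,1])

```text
time: 4.25
ee_pos: [0.444, -0.1968, 0.0949]
orientation: [[-1.0, 0.016, -0.0], [0.016, 1.0, 0.0], [0.0, 0.0, -1.0]]
force: [0.1, -1.1, -0.8]
gripper_width: 0.019
grip_force: 30.0
```

>>> servo_tool(commands=[0,0,-0.04,0,0,0,1,0,0,-0.05,0,0,0,1,-0.009,0.137,-0.05,0,0,0,1,-0.009,0.137,-0.05,0,0,0,1,-0.009,0.137,-0.05,0,0,0,1,-0.009,0.137,-0.05,0,0,0,1,-0.009,0.137,-0.01,0,0,0,1,-0.009,0.137,0.03,0,0,0,1,-0.009,0.137,0.045,0,0,0,1,-0.009,0.137,0.049,0,0,0,1,-0.009,0.137,0.049,0,0,0,1,-0.009,0.137,0.049,0,0,0,1])

```text
time: 5.45
ee_pos: [0.4556, -0.0606, 0.0461]
orientation: [[-1.0, 0.017, 0.001], [0.017, 1.0, -0.0], [-0.001, -0.0, -1.0]]
force: [-0.2, 0.9, -0.1]
gripper_width: 0.0193
grip_force: 30.0
```

>>> servo_tool(commands=[0,0,0,0,0,0,0.5,0,0,0,0,0,0,0.5,0,0,0,0,0,0,0.5,0,0,0,0,0,0,0.5,0,0,0,0,0,0,0.5,0,0,-0.05,0,0,0,0.5,0,0,-0.15,0,0,0,0.5,0,0,-0.24,0,0,0,0.5,0,0,-0.24,0,0,0,0,-0.03,-0.08,-0.24,0,0,0,0,-0.03,-0.08,-0.24,0,0,0,0,-0.03,-0.08,-0.24,0,0,0,0])

```text
time: 6.65
ee_pos: [0.4865, -0.1442, 0.2886]
orientation: [[-1.0, 0.019, 0.007], [0.019, 1.0, -0.004], [-0.007, -0.004, -1.0]]
force: [-0.6, 1.2, -0.9]
gripper_width: 0.075
grip_force: 0.0
```

```bash
python3 - <<'E'
from h import *
import pickle
c=grab("wrist","pics/w3.png"); pickle.dump(c,open("w3.pkl","wb"))
s=manip.observe(); print(s["time"],s["ee_pos"],s["joint_pos"],s["gripper_width"])
E
```

```text
6.7 [ 0.48474973 -0.14202493  0.286774  ] [-3.07864795e-01  1.79559225e-01  1.63512481e+00  1.45174786e-04
  1.32456579e+00 -1.85991386e+00] 0.07850164408684975
```

View pics/w3.png

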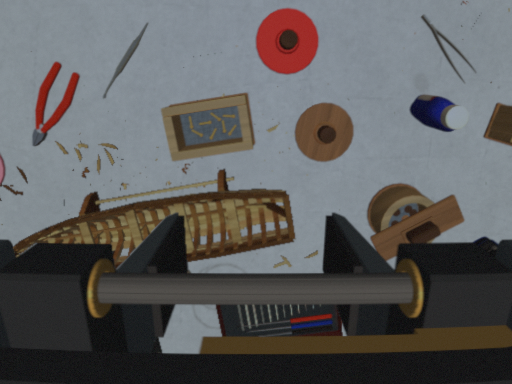

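The round lid stands at (325,132), with its knob at (327,134). Oblong box C is open, with its rim around (208,127). At the right, B at (400,210) carries the slim lid, whose grip is at (422,232). Now I'll measure the rim of C.

```bash
python3 - <<'E'
from h import *
import pickle
c=grab("wrist","pics/w4.png"); pickle.dump(c,open("w4.pkl","wb"))
h=cv2.cvtColor(c[0],cv2.COLOR_RGB2HSV)
print([h[y,x].tolist() for x,y in ((172,150),(168,110),(205,101),(250,130),(215,155),(180,130),(213,105))])
RIM=((17,50,75),(27,140,190))
for k in(1,2,3):
  P=cast(c,blob(c,(215,152),*RIM,k),.05)[:,:2]*1000
  print(cv2.minAreaRect(P.astype(np.float32)))
m=cv2.inRange(h,*RIM); cs,hi=cv2.findContours(m,cv2.RETR_CCOMP,cv2.CHAIN_APPROX_NONE)
for q,g in zip(cs,hi[0]):
  if g[3]>=0 and cv2.contourArea(q)>600: print("hole",cv2.minAreaRect((cast(c,q.reshape(-1,2),.05)[:,:2]*1000).astype(np.float32)))
rect(c,(327,134),*DARK,.038)
go([.459,.209,.25],154)
E
```

```text
[[20, 80, 118], [21, 87, 111], [13, 44, 109], [120, 4, 116], [20, 80, 118], [105, 42, 86], [21, 81, 117]]
((446.5055236816406, -196.63438415527344), (59.817176818847656, 94.42089080810547), 7.293208122253418)
((447.64581298828125, -195.67967224121094), (59.903785705566406, 94.2715072631836), 7.301676273345947)
((446.51995849609375, -196.7241668701172), (59.82017517089844, 94.23566436767578), 7.286591053009033)
hole ((446.611572265625, -197.26060485839844), (41.643436431884766, 76.05432891845703), 7.409080982208252)
rect c 457.5 -63.2 size 19.9 18.2 long axis 45.6
go [0.0308, 0.3492, 0.0359] [0.0004, -0.0, -0.3612] deg 65.0 tool y now 88.99
```

>>> servo_tool(commands=[0.031,0.349,0,0,0,0.639,0,0.031,0.349,0,0,0,0.639,0,0.031,0.349,0,0,0,0.639,0,0.031,0.349,0,0,0,0.639,0,0.031,0.349,0,0,0,0.639,0,0.031,0.349,0,0,0,0.639,0,0.031,0.349,0,0,0,0.639,0,0.031,0.349,0,0,0,0.639,0,0.031,0.349,0.05,0,0,0.639,0,0.031,0.349,0.08,0,0,0.639,0,0.031,0.349,0.08,0,0,0.639,0,0.031,0.349,0.08,0,0,0.639,0])

```text
time: 7.95
ee_pos: [0.4557, 0.2094, 0.2034]
orientation: [[0.105, 0.995, -0.006], [0.995, -0.105, -0.002], [-0.003, -0.006, -1.0]]
force: [-0.2, 0.4, 0.5]
gripper_width: 0.0913
grip_force: 0.0
```

>>> servo_tool(commands=[0,0,0,0,0,0,0,0,0,0,0,0,0,0])

```text
time: 8.15
ee_pos: [0.4573, 0.2093, 0.2054]
orientation: [[0.096, 0.995, -0.002], [0.995, -0.096, -0.0], [-0.001, -0.002, -1.0]]
force: [-0.0, 0.4, -0.5]
gripper_width: 0.0912
grip_force: 0.0
```

```bash
python3 - <<'E'
from h import *
import pickle
c=grab("wrist","pics/w5.png"); pickle.dump(c,open("w5.pkl","wb"))
s=manip.observe(); print(s["time"],s["ee_pos"],s["joint_pos"])
go([.4585,.2093,.094],154)
h=cv2.cvtColor(c[0],cv2.COLOR_RGB2HSV); m=cv2.inRange(h,*DARK); cs,_=cv2.findContours(cv2.morphologyEx(m,2,np.ones((3,3))),0,1)
for q in cs:
  if 150<cv2.contourArea(q)<6000: print(cv2.contourArea(q),cv2.boundingRect(q))
E
```

```text
8.2 [0.45766675 0.20922298 0.20565634] [4.05791291e-01 2.32740938e-01 1.77644405e+00 2.48649672e-04
 1.13329771e+00 5.02854851e-01]
go [0.0002, 0.0009, 0.1117] [-0.0003, 0.0001, 0.1135] deg 20.4 tool y now -5.57
422.5 (249, 171, 25, 41)
```

>>> servo_tool(commands=[0,0.001,0.04,0,0,0.1135,0,0,0.001,0.04,0,0,0.1135,0,0,0.001,0.06,0,0,0.1135,0,0,0.001,0.085,0,0,0.1135,0,0,0.001,0.112,0,0,0.1135,0,0,0.001,0.112,0,0,0.1135,0,0,0.001,0.112,0,0,0.1135,1,0,0.001,0.112,0,0,0.1135,1,0,0.001,0.112,0,0,0.1135,1,0,0.001,0.112,0,0,0.1135,1,0,0.001,0.112,0,0,0.1135,1,0,0.001,0.112,0,0,0.1135,1])

```text
time: 9.4
ee_pos: [0.4596, 0.2089, 0.0943]
orientation: [[0.441, 0.897, 0.001], [0.897, -0.441, 0.0], [0.001, 0.0, -1.0]]
force: [-0.7, -0.5, -0.4]
gripper_width: 0.0462
grip_force: 0.0
```

>>> servo_tool(commands=[0,0,0,0,0,0,1,0,0,0,0,0,0,1,0,0,0,0,0,0,1,0,0,0,0,0,0,1])

```text
time: 9.8
ee_pos: [0.4595, 0.2089, 0.0939]
orientation: [[0.441, 0.897, 0.0], [0.897, -0.441, -0.0], [0.0, 0.0, -1.0]]
force: [0.4, 0.4, -0.3]
gripper_width: 0.014
grip_force: 0.1
```

```bash
python3 - <<'E'
from h import *
import pickle
s=manip.observe(); print(s["time"],s["ee_pos"],s["gripper_width"],s["grip_force"])
go([.4465,-.1968,.16],7.3)
c=pickle.load(open("w5.pkl","rb")); rect(c,(262,190),*DARK,.088)
E
```

```text
9.8 [0.45954685 0.20886071 0.09391798] 0.014049842050711258 0.14833727851510048
go [-0.3698, 0.1673, -0.0661] [0.0, 0.0, -0.186] deg 33.5 tool y now -26.19
rect c 461.0 212.1 size 35.9 15.0 long axis 66.1
```

>>> servo_tool(commands=[0,0,0,0,0,0,1,0,0,0,0,0,0,1,0,0,-0.05,0,0,0,1,0,0,-0.08,0,0,0,1,0,0,-0.08,0,0,0,1,0,0,-0.08,0,0,0,1])

```text
time: 10.4
ee_pos: [0.4593, 0.2088, 0.1741]
orientation: [[0.441, 0.897, 0.0], [0.897, -0.441, 0.0], [0.0, 0.0, -1.0]]
force: [-0.5, -0.4, -1.5]
gripper_width: 0.0142
grip_force: 30.0
```

```bash
python3 - <<'E'
from h import *
import pickle
c=grab("wrist","pics/w6.png"); pickle.dump(c,open("w6.pkl","wb"))
s=manip.observe(); print(s["time"],s["ee_pos"],s["gripper_width"],s["grip_force"])
E
```

```text
10.45 [0.45868144 0.20852853 0.17304765] 0.013692653407967806 29.999684393405914
```

View pics/w6.png

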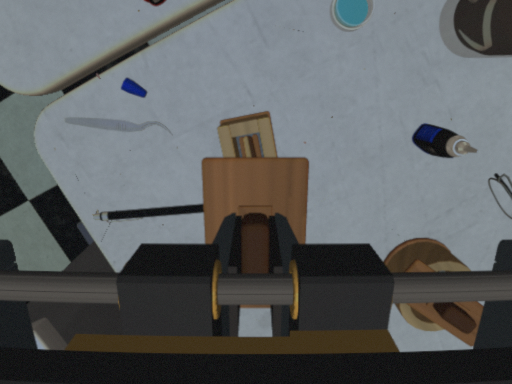

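The oblong lid is held square. The near edge of its plate is at row 157, columns 203 to 308. I'll use that for the in-hand offset.

```bash
python3 - <<'E'
from h import *
import pickle
c=pickle.load(open("w6.pkl","rb")); t=np.array([0.45868144,0.20852853,0.17304765])
s=manip.observe(); R=np.array(s["orientation"]); print(s["ee_pos"])
P=cast(c,[(208,157),(255.5,157),(303,157),(203,200),(308,200)],t[2]-.028)
print(((P-t)@R*1000).round(1))
go([.4465,-.1968,.16],7.3)
E
```

```text
[0.45868144 0.20852853 0.17304765]
[[ 47.  -24.1  28. ]
 [ 46.9   0.4  27.9]
 [ 46.9  24.9  27.9]
 [ 23.8 -27.6  28. ]
 [ 23.7  28.4  27.9]]
go [-0.3691, 0.168, 0.0134] [-0.0005, 0.0003, -0.186] deg 33.5 tool y now -26.19
```

>>> servo_tool(commands=[-0.3704,0.1689,0,0,0,-0.186,1,-0.3704,0.1689,0,0,0,-0.186,1,-0.3704,0.1689,0,0,0,-0.186,1,-0.3704,0.1689,0,0,0,-0.186,1,-0.3704,0.1689,0,0,0,-0.186,1,-0.3704,0.1689,0,0,0,-0.186,1,-0.3704,0.1689,0,0,0,-0.186,1,-0.3704,0.1689,0,0,0,-0.186,1,-0.3704,0.1689,0,0,0,-0.186,1,-0.3704,0.1689,0.053,0,0,-0.186,1,-0.3704,0.1689,0.053,0,0,-0.186,1,-0.3704,0.1689,0.053,0,0,-0.186,1])

```text
time: 11.65
ee_pos: [0.446, -0.1971, 0.1191]
orientation: [[-0.127, 0.992, -0.005], [0.992, 0.127, 0.003], [0.003, -0.005, -1.0]]
force: [-0.3, 0.3, -0.8]
gripper_width: 0.0137
grip_force: 30.0
```

>>> servo_tool(commands=[0,0,0,0,0,0,1,0,0,0,0,0,0,1])

```text
time: 11.85
ee_pos: [0.4486, -0.1978, 0.1223]
orientation: [[-0.128, 0.992, 0.002], [0.992, 0.128, -0.001], [-0.001, 0.002, -1.0]]
force: [0.5, -0.0, -1.7]
gripper_width: 0.0135
grip_force: 30.0
```

```bash
python3 - <<'E'
from h import *
import pickle
c=grab("wrist","pics/w7.png"); pickle.dump(c,open("w7.pkl","wb"))
s=manip.observe(); print(s["time"],s["ee_pos"],s["gripper_width"],s["grip_force"])
go([.4467,-.1984,.084],7.3)
cv2.imwrite("pics/w7c.png",cv2.resize(c[0][80:280,150:370,::-1],None,fx=3,fy=3))
E
```

```text
11.9 [ 0.44853937 -0.19783069  0.12230577] 0.01366110088202953 29.99978005886078
go [-0.0003, -0.002, 0.0383] [0.0008, 0.0004, 0.0003] deg 0.2 tool y now 7.35
```

View pics/w7c.png

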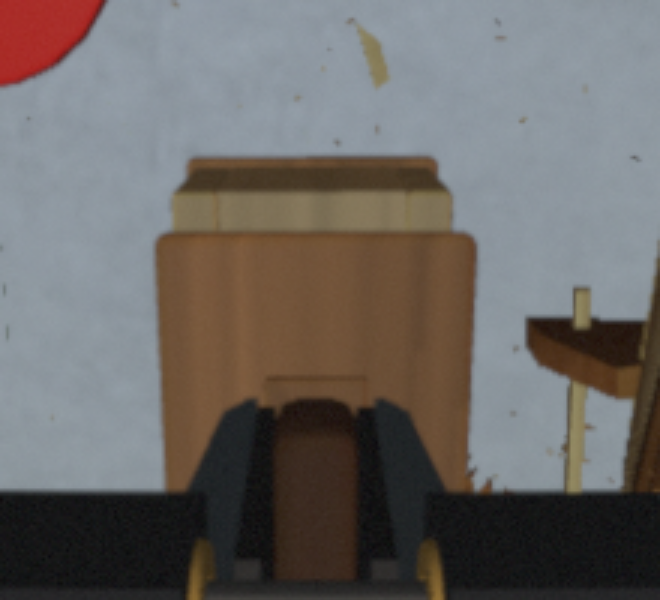

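The lid is square over C. The far rim edge is at row 144, columns 207.3 to 301, and the lid edge is at row 158, columns 202.3 to 308.7.

```bash
python3 - <<'E'
from h import *
import pickle
c=pickle.load(open("w7.pkl","rb")); s=manip.observe(); R=np.array(s["orientation"]); t=s["ee_pos"]
print(((cast(c,[(207.3,146),(254,144),(301,146)],.05)-t)@R*1000).round(1))
print(((cast(c,[(202.3,161),(255.5,158),(308.7,161)],t[2]-.028)-t)@R*1000).round(1))
E
```

```text
[[ 45.7 -30.5  72.2]
 [ 46.9  -0.8  72.2]
 [ 45.6  29.1  72.3]]
[[ 44.7 -27.2  27.9]
 [ 46.2   0.1  27.9]
 [ 44.7  27.4  28. ]]
```

>>> servo_tool(commands=[-0.001,-0.0013,0,0,0,0,1,-0.001,-0.0013,0.015,0,0,0,1,-0.001,-0.0013,0.022,0,0,0,1,-0.001,-0.0013,0.026,0,0,0,1,-0.001,-0.0013,0.03,0,0,0,1,-0.001,-0.0013,0.034,0,0,0,1,-0.001,-0.0013,0.038,0,0,0,1,-0.001,-0.0013,0.038,0,0,0,1,-0.001,-0.0013,0.038,0,0,0,1])

```text
time: 12.8
ee_pos: [0.4466, -0.1993, 0.0838]
orientation: [[-0.127, 0.992, 0.001], [0.992, 0.127, -0.0], [-0.0, 0.001, -1.0]]
force: [-2.0, 0.3, 6.0]
gripper_width: 0.0136
grip_force: 30.0
```

>>> servo_tool(commands=[0,0,0,0,0,0,0.5,0,0,0,0,0,0,0.5,0,0,0,0,0,0,0.5,0,0,0,0,0,0,0.5,0,0,-0.05,0,0,0,0.5,0,0,-0.1,0,0,0,0,0.16,0.125,-0.22,0,0,0,0,0.16,0.125,-0.22,0,0,0,0,0.16,0.125,-0.22,0,0,0,0,0.16,0.125,-0.22,0,0,0,0,0.16,0.125,-0.22,0,0,0,0,0.16,0.125,-0.22,0,0,0,0])

```text
time: 14.0
ee_pos: [0.5529, -0.0216, 0.3053]
orientation: [[-0.131, 0.991, 0.006], [0.991, 0.131, 0.001], [0.0, 0.006, -1.0]]
force: [-0.3, -0.7, -0.5]
gripper_width: 0.0907
grip_force: 0.0
```

>>> servo_tool(commands=[0.16,0,0,0,0,0,0,0,0,0,0,0,0,0,0,0,0,0,0,0,0,0,0,0,0,0,0,0])

```text
time: 14.4
ee_pos: [0.5495, -0.025, 0.302]
orientation: [[-0.126, 0.992, -0.002], [0.992, 0.126, -0.0], [0.0, -0.002, -1.0]]
force: [0.2, -1.4, -0.1]
gripper_width: 0.0912
grip_force: 0.0
```

```bash
python3 - <<'E'
from h import *
import pickle
c=grab("wrist","pics/w8.png"); pickle.dump(c,open("w8.pkl","wb"))
s=manip.observe(); print(s["time"],s["ee_pos"],s["joint_pos"])
E
```

```text
14.45 [ 0.5494378  -0.02523058  0.30218947] [-6.68935787e-02  2.47718485e-01  1.50735789e+00  1.71208795e-04
  1.38822718e+00 -1.92820331e-01]
```

View pics/w8.png

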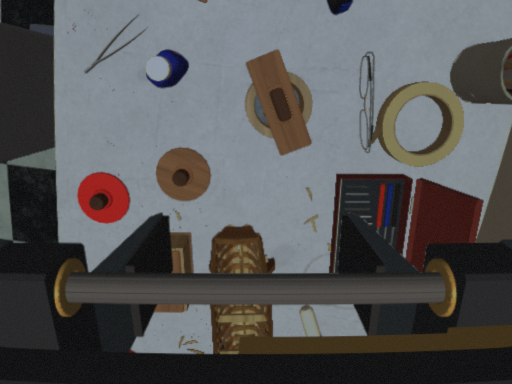

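Slim lid lies across the round box at (279,102), with its grip at (280,104). The round lid is at (183,173) and the lid on C shows at (180,270). Now I'll measure B and its lid.

```bash
python3 - <<'E'
from h import *
import pickle
c=pickle.load(open("w8.pkl","rb"))
h=cv2.cvtColor(c[0],cv2.COLOR_RGB2HSV)
print([h[y,x].tolist() for x,y in ((280,104),(265,70),(295,140),(252,100),(305,95))])
rect(c,(280,104),*DARK,.088)
P=cast(c,blob(c,(265,70),(8,85,15),(17,200,150),3),.066)[:,:2]*1000
(x,y),wh,a=cv2.minAreaRect(P.astype(np.float32)); print(x,y,wh,a)
P=cast(c,blob(c,(265,70),*WOOD,3),.05)[:,:2]*1000; print(cv2.minEnclosingCircle(P.astype(np.float32)))
E
```

```text
[[12, 107, 55], [13, 123, 93], [14, 125, 94], [21, 80, 112], [20, 80, 112]]
rect c 566.1 44.2 size 32.9 13.5 long axis 119.3
567.9028930664062 45.01809310913086 (42.839874267578125, 105.5716552734375) 27.433008193969727
((567.7586059570312, 43.90926742553711), 57.50991439819336)
```

```bash
python3 - <<'E'
from h import *
go([.567,.0445,.20],28.3)
E
```

```text
go [0.0669, 0.0263, 0.1022] [-0.0005, -0.0003, -0.1171] deg 21.1 tool y now 7.21
```

>>> servo_tool(commands=[0.067,0.026,0.102,0,0,-0.117,0,0.067,0.026,0.102,0,0,-0.117,0,0.067,0.026,0.102,0,0,-0.117,0,0.067,0.026,0.102,0,0,-0.117,0,0.067,0.026,0.102,0,0,-0.117,0,0.067,0.026,0.102,0,0,-0.117,0,0.067,0.026,0.102,0,0,-0.117,0])

```text
time: 15.15
ee_pos: [0.5681, 0.0441, 0.2027]
orientation: [[-0.473, 0.881, 0.003], [0.881, 0.473, 0.0], [-0.001, 0.003, -1.0]]
force: [-0.6, -0.2, -0.5]
gripper_width: 0.0912
grip_force: 0.0
```

```bash
python3 - <<'E'
from h import *
import pickle
c=grab("wrist","pics/w9.png"); pickle.dump(c,open("w9.pkl","wb"))
s=manip.observe(); print(s["time"],s["ee_pos"],s["joint_pos"])
cv2.imwrite("pics/w9c.png",cv2.resize(c[0][30:300,130:390,::-1],None,fx=2,fy=2))
P=cast(c,blob(c,(255,130),*LID,3),.066)[:,:2]*1000
print(cv2.minAreaRect(P.astype(np.float32)))
E
```

```text
15.2 [0.56797443 0.04428013 0.20247957] [ 5.76142387e-02  3.35125979e-01  1.63684375e+00  4.69185491e-06
  1.16674287e+00 -4.35389793e-01]
((566.1932983398438, 44.89611053466797), (53.10098648071289, 105.06777954101562), 29.9869441986084)
```

View pics/w9c.png

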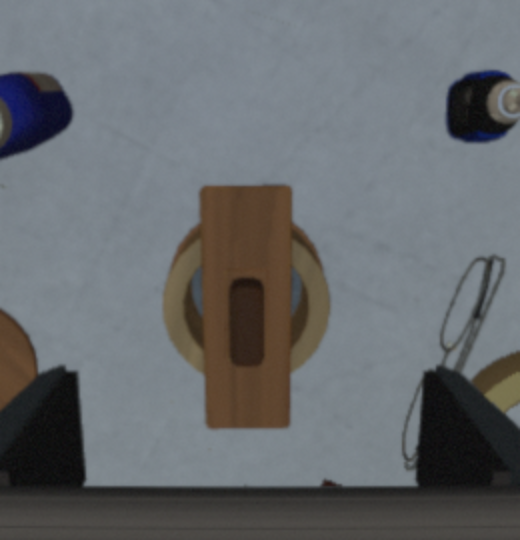

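The tool is aligned with the slim lid. Its plate corners are about (230,123), (275.5,123), (233,243) and (275,243), and the grip is at (254,191). The glue bottle is at (372,82).

```bash
python3 - <<'E'
from h import *
import pickle
c=pickle.load(open("w9.pkl","rb")); t=np.array([0.56797443,0.04428013,0.20247957])
s=manip.observe(); R=np.array(s["orientation"])
P=cast(c,[(230,123),(275.5,123),(233,243.5),(275,243.5)],.066); print(((P-t)@R*1000).round(1))
p=P.mean(0); d=P[:2].mean(0)-P[2:].mean(0); print(p,np.degrees(np.arctan2(d[1],d[0])))
rect(c,(254,191),*DARK,.088)
go([p[0],p[1],.094],np.degrees(np.arctan2(d[1],d[0]))-90)
E
```

```text
[[ 54.4 -20.2 136.4]
 [ 54.3  16.7 136.5]
 [-51.9 -19.8 136.5]
 [-52.   17.8 136.6]]
[0.56659204 0.04473147 0.066     ] 118.67716094601168
rect c 565.2 46.6 size 35.2 12.8 long axis 118.1
go [0.0012, -0.0013, 0.1085] [0.0008, 0.0004, -0.0024] deg 0.5 tool y now 28.25
```

>>> servo_tool(commands=[0.001,-0.001,0.05,0,0,0,0,0.001,-0.001,0.075,0,0,0,0,0.001,-0.001,0.1,0,0,0,0,0.001,-0.001,0.1085,0,0,0,0,0.001,-0.001,0.1085,0,0,0,0,0.001,-0.001,0.1085,0,0,0,0,0.001,-0.001,0.1085,0,0,0,0.8,0.001,-0.001,0.1085,0,0,0,0.8,0.001,-0.001,0.1085,0,0,0,0.8,0.001,-0.001,0.1085,0,0,0,0.8,0.001,-0.001,0.1085,0,0,0,0.8,0.001,-0.001,0.1085,0,0,0,0.8])

```text
time: 16.4
ee_pos: [0.566, 0.0455, 0.0925]
orientation: [[-0.475, 0.88, 0.0], [0.88, 0.475, 0.0], [0.0, 0.0, -1.0]]
force: [0.1, 0.1, -0.5]
gripper_width: 0.0459
grip_force: 0.0
```

>>> servo_tool(commands=[0,0,0,0,0,0,1,0,0,0,0,0,0,1,0,0,0,0,0,0,1,0,0,0,0,0,0,1,0,0,0,0,0,0,1,0,0,0,0,0,0,1])

```text
time: 17.0
ee_pos: [0.566, 0.0455, 0.0924]
orientation: [[-0.475, 0.88, 0.0], [0.88, 0.475, 0.0], [0.0, 0.0, -1.0]]
force: [-0.2, -0.6, 0.1]
gripper_width: 0.0139
grip_force: 30.0
```

```bash
python3 - <<'E'
from h import *
s=manip.observe(); print(s["time"],s["ee_pos"],s["grip_force"],s["gripper_width"])
import pickle
c=pickle.load(open("w1.pkl","rb"))
go([.49,.13,.25],-18)
E
```

```text
17.0 [0.56604572 0.04553792 0.09242056] 29.99847024679184 0.013871579899337865
go [0.1105, -0.0268, -0.1576] [0.0, -0.0, 0.2575] deg 46.3 tool y now 28.35
```

>>> servo_tool(commands=[0,0,-0.04,0,0,0,1,0,0,-0.08,0,0,0,1,0.117,-0.103,-0.13,0,0,0.2575,1,0.117,-0.103,-0.13,0,0,0.2575,1,0.117,-0.103,-0.13,0,0,0.2575,1,0.117,-0.103,-0.13,0,0,0.2575,1,0.117,-0.103,-0.13,0,0,0.2575,1,0.117,-0.103,-0.13,0,0,0.2575,1,0.117,-0.103,-0.13,0,0,0.2575,1,0.117,-0.103,-0.13,0,0,0.2575,1,0.117,-0.103,-0.13,0,0,0.2575,1,0.117,-0.103,-0.13,0,0,0.2575,1])

```text
time: 18.2
ee_pos: [0.4199, 0.0995, 0.2223]
orientation: [[0.309, 0.951, -0.0], [0.951, -0.309, 0.0], [-0.0, -0.0, -1.0]]
force: [-0.9, 0.6, 0.2]
gripper_width: 0.0136
grip_force: 30.0
```

```bash
python3 - <<'E'
from h import *
import pickle
c=grab("wrist","pics/w10.png"); pickle.dump(c,open("w10.pkl","wb"))
s=manip.observe(); pickle.dump(s,open("s10.pkl","wb")); print(s["time"],s["ee_pos"],s["joint_pos"])
cv2.imwrite("pics/w10c.png",cv2.resize(c[0][0:250,130:390,::-1],None,fx=2.2,fy=2.2))
E
```

```text
18.25 [0.4198802  0.09949873 0.22230699] [2.05998428e-01 1.05693941e-01 1.89262793e+00 3.83209014e-05
 1.14358576e+00 5.19904352e-01]
```

View pics/w10c.png

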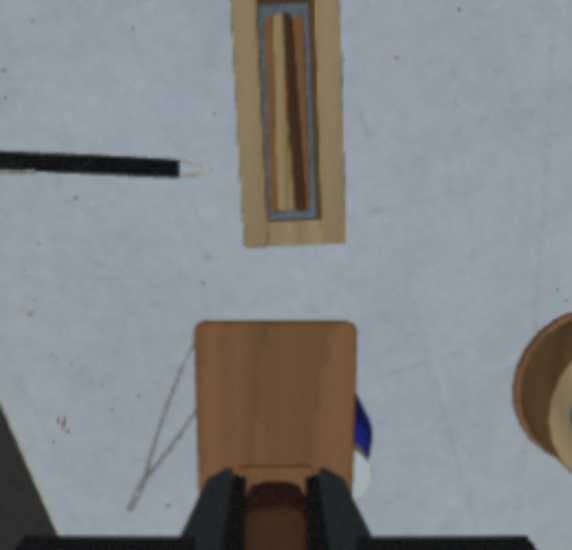

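The slim lid is held square. Box A's near end is visible at (264,111), but its far end is cut off. I'll back off 40 mm so the whole rim shows.

>>> servo_tool(commands=[-0.05,0.01,-0.02,0,0,0,1,-0.05,0.01,-0.02,0,0,0,1,-0.05,0.01,-0.02,0,0,0,1,-0.05,0.01,-0.02,0,0,0,1])

```text
time: 18.65
ee_pos: [0.4138, 0.0493, 0.2421]
orientation: [[0.309, 0.951, -0.0], [0.951, -0.309, 0.001], [0.001, -0.001, -1.0]]
force: [-0.6, -0.3, 0.1]
gripper_width: 0.0139
grip_force: 30.0
```

```bash
python3 - <<'E'
from h import *
import pickle
c=pickle.load(open("w10.pkl","rb")); s=pickle.load(open("s10.pkl","rb")); t=s["ee_pos"];R=np.array(s["orientation"])
print("lid in tool",((cast(c,[(223,146),(255,146),(287,146),(219,170),(292,170)],t[2]-.0264)-t)@R*1000).round(1).tolist())
c=grab("wrist","pics/w11.png"); pickle.dump(c,open("w11.pkl","wb"))
s=manip.observe(); print(s["time"],s["ee_pos"])
RIM=((17,50,75),(27,140,190))
h=cv2.cvtColor(c[0],cv2.COLOR_RGB2HSV); m=cv2.inRange(h,*RIM)
cs,hi=cv2.findContours(m,cv2.RETR_CCOMP,cv2.CHAIN_APPROX_NONE)
for q,g in zip(cs,hi[0]):
  if cv2.contourArea(q)>500: print(g[3]>=0,cv2.boundingRect(q),cv2.minAreaRect((cast(c,q.reshape(-1,2),.05)[:,:2]*1000).astype(np.float32)))
E
```

```text
lid in tool [[52.5, -16.4, 26.4], [52.5, -0.3, 26.4], [52.5, 15.8, 26.4], [40.2, -18.7, 26.4], [40.2, 18.6, 26.4]]
18.7 [0.41375891 0.04950455 0.24201069]
False (409, 302, 60, 48) ((569.1360473632812, -198.84803771972656), (66.21484375, 81.43985748291016), 68.58609008789062)
False (357, 94, 85, 76) ((564.1303100585938, 44.17711639404297), (77.76053619384766, 77.84964752197266), 15.567178726196289)
True (376, 104, 57, 57) ((566.2965698242188, 42.38115692138672), (55.760536193847656, 56.0063362121582), 32.0056037902832)
False (498, 50, 14, 74) ((673.2293090820312, 55.44003677368164), (70.17459869384766, 13.957275390625), 81.8153076171875)
False (228, 0, 48, 58) ((452.6485900878906, 179.30862426757812), (49.77306365966797, 41.410152435302734), 74.55913543701172)
```

>>> servo_tool(commands=[0,0,-0.12,0,0,0,1,0,0,-0.12,0,0,0,1,0,0,-0.12,0,0,0,1,0,0,-0.12,0,0,0,1,0,0,-0.12,0,0,0,1])

```text
time: 19.2
ee_pos: [0.4135, 0.0495, 0.3613]
orientation: [[0.308, 0.951, -0.002], [0.951, -0.308, 0.0], [-0.0, -0.002, -1.0]]
force: [-0.6, -0.4, -0.2]
gripper_width: 0.0137
grip_force: 30.0
```

```bash
python3 - <<'E'
from h import *
import pickle
c=grab("wrist","pics/w12.png"); pickle.dump(c,open("w12.pkl","wb"))
s=manip.observe(); print(s["time"],s["ee_pos"],s["orientation"])
for v in (75,85,95):
 RIM=((17,50,v),(27,140,190))
 h=cv2.cvtColor(c[0],cv2.COLOR_RGB2HSV); m=cv2.inRange(h,*RIM)
 cs,hi=cv2.findContours(m,cv2.RETR_CCOMP,cv2.CHAIN_APPROX_NONE)
 for q,g in zip(cs,hi[0]):
  if cv2.contourArea(q)>300: print(g[3]>=0,cv2.boundingRect(q),cv2.minAreaRect((cast(c,q.reshape(-1,2),.05)[:,:2]*1000).astype(np.float32)))
E
```

```text
19.25 [0.41316273 0.04933755 0.36056453] [[ 3.08239063e-01  9.51302304e-01 -3.55048895e-03]
 [ 9.51308188e-01 -3.08241338e-01 -9.88264471e-05]
 [-1.18842129e-03 -3.34714703e-03 -9.99993692e-01]]
False (396, 315, 49, 36) ((580.4729614257812, -312.8736572265625), (68.57598876953125, 86.91487121582031), 69.61539459228516)
False (382, 251, 30, 22) ((559.6052856445312, -172.8721160888672), (29.58515167236328, 55.836997985839844), 42.869503021240234)
False (333, 93, 63, 58) ((563.8369750976562, 44.101898193359375), (77.17810821533203, 77.7767333984375), 15.06360912322998)
True (346, 100, 43, 45) ((566.3637084960938, 41.987205505371094), (55.85203552246094, 56.275123596191406), 29.47664451599121)
False (444, 44, 68, 76) ((720.0176391601562, 48.356040954589844), (97.0760269165039, 92.77037811279297), 81.79302215576172)
False (235, 0, 36, 68) ((456.15069580078125, 192.16213989257812), (79.52464294433594, 40.90182113647461), 74.72135925292969)
False (396, 315, 46, 28) ((577.7108154296875, -301.4252624511719), (52.50404357910156, 76.53987121582031), 76.21297454833984)
False (338, 93, 58, 58) ((
[... 267 characters left out ...]
, 47.89384078979492), (97.0760269165039, 86.29469299316406), 81.79302215576172)
False (235, 0, 36, 67) ((456.3256530761719, 192.80255126953125), (78.19689178466797, 40.90182113647461), 74.72135925292969)
False (339, 93, 57, 58) ((566.1612548828125, 42.78645324707031), (73.70973205566406, 73.82945251464844), 54.205142974853516)
True (346, 100, 44, 45) ((566.5593872070312, 42.614200592041016), (56.81206130981445, 57.17132568359375), 29.508394241333008)
False (452, 44, 60, 76) ((725.1409912109375, 47.61711502075195), (97.0760269165039, 82.4176254272461), 81.79302215576172)
False (235, 0, 36, 67) ((456.3575134277344, 192.91929626464844), (77.95486450195312, 40.90182113647461), 74.72135925292969)
```

>>> servo_tool(commands=[-0.07,0,0,0,0,0,1,-0.07,0,0,0,0,0,1,-0.07,0,0,0,0,0,1,-0.07,0,0,0,0,0,1,-0.07,0,0,0,0,0,1])

```text
time: 19.75
ee_pos: [0.3923, -0.0169, 0.3616]
orientation: [[0.308, 0.951, -0.002], [0.951, -0.308, 0.001], [0.0, -0.002, -1.0]]
force: [1.1, -0.3, -0.1]
gripper_width: 0.0141
grip_force: 30.0
```

```bash
python3 - <<'E'
from h import *
import pickle
c=grab("wrist","pics/w13.png"); pickle.dump(c,open("w13.pkl","wb"))
s=manip.observe(); print(s["time"],s["ee_pos"])
for v in (75,95):
 h=cv2.cvtColor(c[0],cv2.COLOR_RGB2HSV); m=cv2.inRange(h,(17,50,v),(27,140,190))
 cs,hi=cv2.findContours(m,cv2.RETR_CCOMP,cv2.CHAIN_APPROX_NONE)
 for q,g in zip(cs,hi[0]):
  if cv2.contourArea(q)>300: print(g[3]>=0,cv2.boundingRect(q),cv2.minAreaRect((cast(c,q.reshape(-1,2),.05)[:,:2]*1000).astype(np.float32)))
go([.4605,.2083,.15],-15.3)
E
```

```text
19.8 [ 0.39242037 -0.01688971  0.36181523]
False (414, 302, 41, 49) ((581.3416137695312, -374.61077880859375), (103.97846984863281, 62.41238784790039), 87.74506378173828)
False (387, 235, 50, 38) ((569.14404296875, -232.1510772705078), (60.4975700378418, 78.21023559570312), 72.68223571777344)
False (297, 214, 48, 30) ((443.0262451171875, -160.10049438476562), (59.26041793823242, 51.50641632080078), 6.907359600067139)
False (375, 198, 45, 42) ((556.76708984375, -164.63848876953125), (64.42770385742188, 58.97488784790039), 86.83077239990234)
False (337, 37, 64, 61) ((563.134765625, 43.133033752441406), (73.5739517211914, 81.29688262939453), 75.06932067871094)
True (349, 44, 45, 47) ((565.438720703125, 44.525848388671875), (56.66450881958008, 51.352176666259766), 23.732158660888672)
False (450, 0, 62, 70) ((713.2238159179688, 40.623512268066406), (87.4293441772461, 83.14598083496094), 80.53338623046875)
False (417, 310, 37, 22) ((583.1766357421875, -357.505126953125), (34.803890228271484, 60.06772232055664), 86.92221069335938)
False (391, 248, 42, 24) ((564.12744140625, -242.0476837158203), (32.69507598876953, 62.81656265258789), 80.75080871582031)
False (379, 213, 39, 26) ((555.0703735351562, -181.07232666015625), (32.723880767822266, 56.54642868041992), 81.76734924316406)
False (342, 37, 59, 61) ((566.2161865234375, 42.15427780151367), (73.93184661865234, 74.33819580078125), 62.360713958740234)
True (349, 44, 45, 47) ((566.4821166992188, 42.302978515625), (57.09140396118164, 55.84885025024414), 28.49943733215332)
False (457, 0, 55, 70) ((717.8836669921875, 39.58579635620117), (86.91502380371094, 73.61181640625), 80.53338623046875)
go [0.2352, -0.0043, 0.2119] [-0.0004, -0.0001, -0.0147] deg 2.6 tool y now -17.94
```

I backed off the wrong way, since image-up is tool +x. The near-end views agree anyway: A's centre is about (0.4606, 0.2085) with its axis at 74.7°. I'll hover over it and check against the far rim edge, as I did for C.

>>> servo_tool(commands=[0.237,-0.0043,0.05,0,0,-0.0147,1,0.237,-0.0043,0.05,0,0,-0.0147,1,0.237,-0.0043,0.1,0,0,-0.0147,1,0.237,-0.0043,0.15,0,0,-0.0147,1,0.237,-0.0043,0.2,0,0,-0.0147,1,0.237,-0.0043,0.237,0,0,-0.0147,1,0.237,-0.0043,0.237,0,0,-0.0147,1,0.237,-0.0043,0.237,0,0,-0.0147,1,0.237,-0.0043,0.237,0,0,-0.0147,1,0.237,-0.0043,0.237,0,0,-0.0147,1])

```text
time: 20.8
ee_pos: [0.4616, 0.2098, 0.1257]
orientation: [[0.264, 0.965, 0.0], [0.965, -0.264, 0.0], [0.0, 0.0, -1.0]]
force: [-0.2, -0.5, 0.2]
gripper_width: 0.0139
grip_force: 30.0
```

```bash
python3 - <<'E'
from h import *
import pickle
c=grab("wrist","pics/w14.png"); pickle.dump(c,open("w14.pkl","wb"))
s=manip.observe(); pickle.dump(s,open("s14.pkl","wb")); print(s["time"],s["ee_pos"])
cv2.imwrite("pics/w14c.png",cv2.resize(c[0][80:280,150:370,::-1],None,fx=3,fy=3))
E
```

```text
20.85 [0.46212934 0.20966172 0.12653876]
```

View pics/w14c.png

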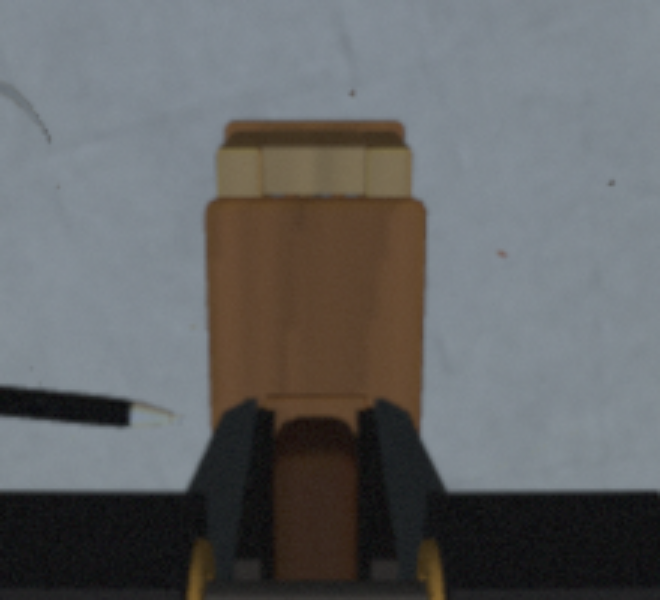

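The far rim edge is at row 128.7, columns 222.7 to 287. The lid edge is at row 146, columns 218.7 to 292.

```bash
python3 - <<'E'
from h import *
import pickle
c=pickle.load(open("w14.pkl","rb")); s=pickle.load(open("s14.pkl","rb")); t=s["ee_pos"];R=np.array(s["orientation"])
print(((cast(c,[(222.7,129.5),(255,128.7),(287,129.5),(222.7,144),(287,144)],.05)-t)@R*1000).round(1).tolist())
print(((cast(c,[(218.7,150),(255.5,146),(292,150)],t[2]-.0264)-t)@R*1000).round(1).tolist())
s=manip.observe(); print(s["ee_pos"]); go([.461,.21,.0824],-15.3)
E
```

```text
[[55.5, -21.5, 76.6], [56.0, -0.9, 76.6], [55.5, 19.5, 76.6], [46.2, -21.8, 76.6], [46.2, 19.7, 76.6]]
[[50.6, -19.1, 26.4], [52.6, -0.6, 26.5], [50.6, 17.7, 26.5]]
[0.46212934 0.20966172 0.12653876]
go [-0.0, -0.0013, 0.0441] [0.0005, -0.0004, -0.0001] deg 0.1 tool y now -15.33
```

>>> servo_tool(commands=[0.0008,-0.0008,0,0,0,0,1,0.0008,-0.0008,0.02,0,0,0,1,0.0008,-0.0008,0.028,0,0,0,1,0.0008,-0.0008,0.032,0,0,0,1,0.0008,-0.0008,0.036,0,0,0,1,0.0008,-0.0008,0.04,0,0,0,1,0.0008,-0.0008,0.0435,0,0,0,1,0.0008,-0.0008,0.0435,0,0,0,1,0.0008,-0.0008,0.0435,0,0,0,1])

```text
time: 21.75
ee_pos: [0.4612, 0.2102, 0.0823]
orientation: [[0.265, 0.964, 0.001], [0.964, -0.265, 0.0], [0.001, 0.001, -1.0]]
force: [-0.1, -0.1, 2.9]
gripper_width: 0.0138
grip_force: 30.0
```

>>> servo_tool(commands=[0,0,0,0,0,0,0.5,0,0,0,0,0,0,0.5,0,0,0,0,0,0,0.5,0,0,0,0,0,0,0.5,0,0,-0.05,0,0,0,0.5,0,0,-0.1,0,0,0,0,-0.262,0.067,-0.13,0,0,0,0,-0.262,0.067,-0.13,0,0,0,0,-0.262,0.067,-0.13,0,0,0,0,-0.262,0.067,-0.13,0,0,0,0,-0.262,0.067,-0.13,0,0,0,0,-0.262,0.067,-0.13,0,0,0,0])

```text
time: 22.95
ee_pos: [0.4558, -0.0637, 0.2126]
orientation: [[0.268, 0.963, 0.001], [0.963, -0.268, -0.001], [-0.001, 0.001, -1.0]]
force: [0.2, 1.0, 0.0]
gripper_width: 0.091
grip_force: 0.0
```

>>> servo_tool(commands=[0,0,0,0,0,0,0,0,0,0,0,0,0,0])

```text
time: 23.15
ee_pos: [0.4559, -0.0602, 0.2118]
orientation: [[0.266, 0.964, -0.0], [0.964, -0.266, 0.001], [0.001, -0.0, -1.0]]
force: [-0.0, -0.7, 0.4]
gripper_width: 0.091
grip_force: 0.0
```

```bash
python3 - <<'E'
from h import *
import pickle
c=grab("wrist","pics/w15.png"); pickle.dump(c,open("w15.pkl","wb"))
s=manip.observe(); print(s["time"],s["ee_pos"],s["joint_pos"][5])
cv2.imwrite("pics/w15s.png",c[0][:,:,::-1])
go([.4565,-.060,.0445],-15.3)
h=cv2.cvtColor(c[0],cv2.COLOR_RGB2HSV); m=cv2.morphologyEx(cv2.inRange(h,*DARK),2,np.ones((3,3))); cs,_=cv2.findContours(m,0,1)
for q in cs:
  if 80<cv2.contourArea(q)<4000:
    r=cv2.boundingRect(q); print(r, cast(c,[(r[0]+r[2]/2,r[1]+r[3]/2)],.038).round(4))
E
```

```text
23.2 [ 0.45588939 -0.05955299  0.21167539] 0.11216083726673425
go [-0.0004, 0.0008, 0.1672] [-0.0002, -0.0002, -0.0003] deg 0.1 tool y now -15.35
(272, 305, 23, 31) [[ 0.4427 -0.2238  0.038 ]]
(171, 232, 12, 21) [[ 0.3612 -0.1044  0.038 ]]
(467, 197, 18, 34) [[ 0.6619 -0.1565  0.038 ]]
(249, 165, 17, 21) [[ 0.4584 -0.0589  0.038 ]]
(453, 133, 13, 19) [[ 0.6526 -0.0788  0.038 ]]
(446, 95, 12, 21) [[ 0.6497 -0.0425  0.038 ]]
(327, 12, 12, 19) [[0.5573 0.0554 0.038 ]]
```

View pics/w15.png

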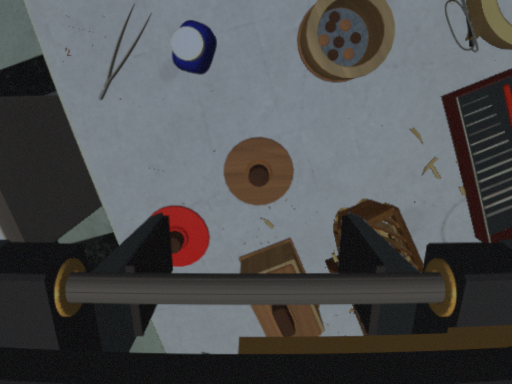

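Round lid at (259,171) with its knob at (258,176), and the open round box B at (350,36). The fingers will clear the ship model if they go down half closed.

>>> servo_tool(commands=[0,0.002,0.05,0,0,0,0.4,0,0.002,0.09,0,0,0,0.4,0,0.002,0.12,0,0,0,0.4,0,0.002,0.15,0,0,0,0.4,0,0.002,0.167,0,0,0,0.4,0,0.002,0.167,0,0,0,0.4,0,0.002,0.167,0,0,0,1,0,0.002,0.167,0,0,0,1,0,0.002,0.167,0,0,0,1,0,0.002,0.167,0,0,0,1,0,0.002,0.167,0,0,0,1,0,0.002,0.167,0,0,0,1])

```text
time: 24.4
ee_pos: [0.4583, -0.0608, 0.0454]
orientation: [[0.265, 0.964, 0.001], [0.964, -0.265, 0.0], [0.0, 0.001, -1.0]]
force: [-0.5, 0.7, 3.0]
gripper_width: 0.019
grip_force: 30.0
```

>>> servo_tool(commands=[0,0,0,0,0,0,1,0,0,0,0,0,0,1,0,0,0,0,0,0,1])

```text
time: 24.7
ee_pos: [0.4583, -0.0609, 0.0454]
orientation: [[0.265, 0.964, 0.001], [0.964, -0.265, 0.0], [0.0, 0.001, -1.0]]
force: [-0.7, 1.1, 6.5]
gripper_width: 0.0186
grip_force: 30.0
```

```bash
python3 - <<'E'
from h import *
s=manip.observe(); print(s["time"],s["ee_pos"],s["gripper_width"],s["grip_force"])
go([.566,.0425,.125],-15.3)
E
```

```text
24.7 [ 0.45831156 -0.06085258  0.04536479] 0.018554348752368183 30.001494505142787
go [0.1282, 0.0765, -0.0795] [0.0003, -0.0001, -0.0004] deg 0.1 tool y now -15.37
```

>>> servo_tool(commands=[0,0,-0.05,0,0,0,1,0,0,-0.1,0,0,0,1,0.128,0.0765,-0.1,0,0,0,1,0.128,0.0765,-0.1,0,0,0,1,0.128,0.0765,-0.1,0,0,0,1,0.128,0.0765,-0.085,0,0,0,1,0.128,0.0765,-0.085,0,0,0,1,0.128,0.0765,-0.085,0,0,0,1,0.128,0.0765,-0.085,0,0,0,1])

```text
time: 25.6
ee_pos: [0.5651, 0.0416, 0.1302]
orientation: [[0.266, 0.964, -0.0], [0.964, -0.266, -0.0], [-0.0, -0.0, -1.0]]
force: [-0.2, 0.3, 0.1]
gripper_width: 0.0187
grip_force: 30.0
```

```bash
python3 - <<'E'
from h import *
import pickle
c=grab("wrist","pics/w16.png"); pickle.dump(c,open("w16.pkl","wb"))
s=manip.observe(); pickle.dump(s,open("s16.pkl","wb")); print(s["time"],s["ee_pos"])
cv2.imwrite("pics/w16c.png",cv2.resize(c[0][80:280,150:370,::-1],None,fx=3,fy=3))
go([.566,.0425,.0855],-15.3)
E
```

```text
25.65 [0.5653147  0.04164467 0.13045254]
go [0.001, 0.0004, 0.045] [0.0001, -0.0, -0.0007] deg 0.1 tool y now -15.42
```

View pics/w16c.png

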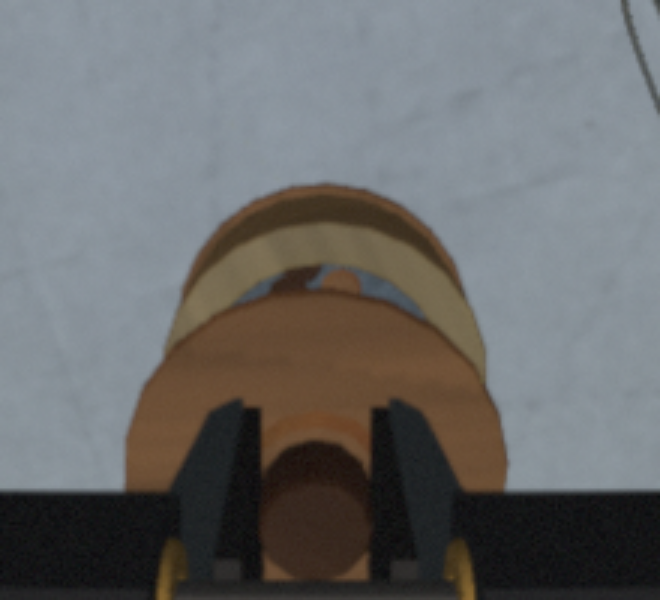

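The lid hangs over B with the rim's far arc still showing. Circle fits will give the offset between the two.

```bash
python3 - <<'E'
from h import *
import pickle
from scipy.optimize import least_squares
c=pickle.load(open("w16.pkl","rb")); s=pickle.load(open("s16.pkl","rb")); t=s["ee_pos"];R=np.array(s["orientation"])
def fit(cr,z,r):
    p=np.array(cr,float)/3+[150,80]; q=((cast(c,p,z)-t)@R*1000)[:,:2]
    f=least_squares(lambda v:np.hypot(*(q-v).T)-r,[0,0]); print(f.x.round(1),f.fun.round(1))
fit([(170,340),(205,283),(250,243),(320,223),(390,240),(440,285),(485,360)],.05,38)
fit([(235,310),(270,285),(330,265),(390,282),(425,312)],.05,28)
fit([(128,440),(150,380),(220,312),(310,290),(400,307),(470,355),(505,450)],t[2]-.0294,36)
E
```

```text
[-0.7  1.4] [-0.8 -1.   0.5  1.3  0.4 -1.7 -0.1]
[0.6 2.9] [ 0.1 -0.5  0.5  0.  -0.2]
[-0.1 -0.2] [-0.7 -0.3  0.3  0.   0.   0.4 -1.1]
```

>>> servo_tool(commands=[0.0005,0.0014,0,0,0,0,1,0.0005,0.0014,0.02,0,0,0,1,0.0005,0.0014,0.03,0,0,0,1,0.0005,0.0014,0.034,0,0,0,1,0.0005,0.0014,0.038,0,0,0,1,0.0005,0.0014,0.042,0,0,0,1,0.0005,0.0014,0.0445,0,0,0,1,0.0005,0.0014,0.0445,0,0,0,1,0.0005,0.0014,0.0445,0,0,0,1])

```text
time: 26.55
ee_pos: [0.5673, 0.0425, 0.0857]
orientation: [[0.265, 0.964, 0.001], [0.964, -0.265, 0.0], [0.0, 0.0, -1.0]]
force: [0.2, -0.4, -0.8]
gripper_width: 0.0186
grip_force: 30.0
```

>>> servo_tool(commands=[0,0,0,0,0,0,0.5,0,0,0,0,0,0,0.5,0,0,0,0,0,0,0.5,0,0,0,0,0,0,0.5,0,0,-0.05,0,0,0,0.5,0,0,-0.1,0,0,0,0.5,0,0,-0.2,0,0,0,0.5,0,0,-0.2,0,0,0,0.5,0,0,-0.2,0,0,0,0.5,0,0,-0.2,0,0,0,0.5])

```text
time: 27.55
ee_pos: [0.5675, 0.0425, 0.2868]
orientation: [[0.265, 0.964, 0.003], [0.964, -0.265, 0.0], [0.001, 0.003, -1.0]]
force: [0.3, 0.2, -0.8]
gripper_width: 0.046
grip_force: 0.0
```

```bash
python3 - <<'E'
from h import *
s=manip.observe(); print(s["time"],s["ee_pos"],s["gripper_width"])
c=grab("wrist","pics/w17.png")
def test(c,p,zs=(.078,.056)):
    _,K,D,R,o=c
    for z in zs:
        q=R.T@(np.array([*p,z])-o); u,_=cv2.projectPoints(np.array([[q[0],-q[1],-q[2]]]),np.zeros(3),np.zeros(3),K,D); print("proj",z,u.ravel().round(1))
    h=cv2.cvtColor(c[0],cv2.COLOR_RGB2HSV); m=cv2.morphologyEx(cv2.inRange(h,*DARK),2,np.ones((3,3))); cs,_=cv2.findContours(m,0,1)
    for q in cs:
        P=cast(c,q.reshape(-1,2),.078)[:,:2]; 
        if 60<cv2.contourArea(q)<4000 and np.hypot(*(P.mean(0)-p))<.04: print(cv2.boundingRect(q),cv2.minAreaRect((P*1000).astype(np.float32)))
test(c,(.566,.0425))
test(c,(.4606,.2085))
go([.49,.05,.40],-15.3)
E
```

```text
27.55 [0.5674899  0.04246123 0.2867887 ] 0.045956392234531795
proj 0.078 [253.2 169.8]
proj 0.056 [253.3 165.5]
(246, 158, 17, 19) ((567.5820922851562, 45.15452575683594), (19.308074951171875, 16.857425689697266), 74.5506820678711)
proj 0.078 [103.3  37.8]
proj 0.056 [112.1  40.9]
(98, 21, 20, 37) ((464.2153625488281, 206.0961456298828), (33.431217193603516, 18.12839126586914), 74.89542388916016)
go [-0.013, -0.076, -0.1149] [-0.0002, 0.0, -0.0003] deg 0.1 tool y now -15.36
```

```bash
python3 -c "
from workcell import manip
print(manip.sign_off())"
```

```text
the job is handed in; nothing more can be done
None
```

Job handed in at 27.6 s of the 96 s allowed: each lid is on its matching box, lowered to its seated height within about 0.3 mm, and neither bottle was touched. The final check was from measurements only, since my picture views were used up; only the round and slim lids were re-measured after release.

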